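Set a jar roller to step five and start it

ROBOT

A 6-joint arm with a two-finger parallel gripper is mounted at the origin on a cart in front of the work surface, level with it; the furniture and walls round the work are solid. World frame = base frame: x ahead of the robot, y to its left, z up, the work surface at z = 0. Lengths are in m, angles in rad, forces in N, time in s.
With the tool pointing down it reaches from about 0.25 to 0.725 m from the base axis. Payload 4 kg.
Tool frame: the origin (TCP) lies on the front face of the gripper's body, between the roots of the fingers; the fingertips stand 73 mm ahead of it and the grasp point (between the pads) lies bot.tcp_to_grasp ahead of it (bot.tcp_to_grasp is the distance from the TCP to the grasp point, in m); z points along the fingers, y is the line along which they close (so a half turn about z gives the same grasp; the last joint's range is limited). The gripper opens to 85 mm and grips with 20 to 120 N. Pads are 22 mm wide; open, the fingers measure 114 mm over their backs; the gripper's body (76 mm by 85 mm) begins 54 mm behind the grasp point. The pads swing forward as they close: fully open they stand 13 mm farther back than shut.
Start: joints at [-1.306, 0.241, 0.005, 1.335, 0, 1.571], TCP at [0.131, -0.483, 0.304] pointing down, gripper open.
Joint ranges: [-2.72, 2.72], [-1.05, 1.87], [-1.09, 1.28], [-1.99, 2.15], [-1.42, 1.44], [-3.14, 3.14]. Speed limits (rad/s): [2.79, 2.79, 3.14, 3.14, 3.14, 3.14].

INTERFACE

Orientations are given as a unit quaternion [x, y, z, w].
In Python, from workcell import bot gives the robot as it stands.
- The arm moves only by the shell command python3 -m jog 'ROWS' [OPENING]. ROWS is JSON, one flat list of numbers, 6 for each row, row after row: the shift along the world's x, y, z scaled (see below), then the turn, a rotation vector about the world's x, y, z scaled (see below). In form: [tx, ty, tz, wx, wy, wz, tx, ty, tz, wx, wy, wz, ...]. A call has 1 to 10 rows; each row is the pose to reach, as a shift and turn from the pose commanded when the call began; what a row does not reach only later rows make up. The controller multiplies each number of a shift by 800 mm and each number of a turn by 2 rad. A row lasts 1/12 s, in which the tool goes at most 41.7 mm and 7.16 degrees, less where a joint would pass 70% of its speed; a pose out of reach is approached as far as the arm can. A call with a number of a shift or a turn outside -1 to 1 is refused whole. A call with a gripper value outside its range is refused whole. OPENING is the opening, from -1 (shut) to 1 (fully open), set as the call begins (- or left out, the last holds). The fingers move at their own pace and stop on an object; the grip force is fixed at half the most. Time passes only in rows, so rows that repeat a pose let the fingers close. It gives the time, the measured TCP pose, the force, the opening and the grip force at its end, in the units of the state.
- bot.get_obs(): the state, without advancing time (a new reading comes with each control period).
- bot.camera(name): name is "scene" or "top"; returns (picture, depth): 480x640x3 uint8, red, green, blue; 480x640 float32, m along the optical axis (not along the pixel's ray), 0 where there is no reading.
- bot.calibration(name): a dict with "intrinsics" (3x3 intrinsics, pixels), "dist" ([k1, k2, p1, p2, k3] as OpenCV has them; the pictures are not rectified), "pose" (4x4, takes a point from camera to world coordinates). Camera axes: x right, y up, looking along -z (the intrinsics and any distortion apply to the point x, -y, -z); pixel columns grow to the right and rows downward; lengths in m; the calibration is good to about 2 mm. A picture is of the moment at which its call begins. calibration takes no time and is no camera call.
- bot.job_done(): hands the job in; it is judged then, once.
Trained networks look in the newest picture that a camera, given by its name, has taken for a name from the list of things; names that differ only in an ending like _2 or _b are one class to them, and where a whole thing is asked for, a point or a joint stands for the part that bears it (a point fixed in the world has none). Each returns a list of dicts, best first, with "confidence" (0 to 1); they miss things now and then, are a little off and sometimes report something else, mostly with a low value. They report only what shows in the picture. A call takes as long as a camera call.
- bot.find_in(label, camera): "at" ([x, y, z] in m, in the coordinates of the camera as it stood for that picture, good to about 4 mm: the middle of the surface that is visible of it).
- bot.tip_of(label, camera): "at" ([x, y, z] in m, in the coordinates of the camera as it stood for that picture, good to about 4 mm: a listed point, or the origin of a listed thing).
The state is a dict: "clock": time; "joint_pos": joint angles; "joint_vel": joint speeds; "tau": joint torques, N m; "eef_pos": TCP position; "tool_rot": TCP orientation; "ft_force": force on the tool from outside, world axes, zero at the start; "ft_torque": the same for the moment, N m; "grip_width": finger opening in m; "grasp_force": force on a finger pad.
Only numpy, scipy, OpenCV 4.12 (cv2) and the standard library are available. Lean on these libraries where they do the work, as an engineer would, in place of code of your own. Each camera call takes 0.05 s, during which the arm holds its last target. There are 200 camera calls.

TASK

Get the bench jar roller going, using only pushes of a fingertip: push the lying jar along the rollers until its base rests against the white end stop, and push the pointer of the speed selector round clockwise, click by click, until it rests at speed step five (the fifth click, counted from off at the ring mark), never going past it. Only when both are set, press the start button fully in and let it come out again. The jar must stay lying on the rollers, never lifted off, and the jars and weight standing round the machine must be left alone.

Things in the scene. Friction and masses are not known exactly. Their poses are not given: they have to be found in the camera images.
- jar_roller: Fixed bench jar roller, 160 (x) x 400 (y) mm; origin: centre of its footprint on the worktop; +x to its back, +y to its left end. The control box, with a flat black panel 80 mm up, fills y -200 to -80. Left of it two black rubber rollers (32 mm diameter, axes x = -22 and 22, 50 mm up, not turning) run along y to the end frame at y 184 to 200, 78 mm high, its steel stop bracket 108 mm.
- stop_face (a point): Centre of the face of the round white end stop (26 mm diameter) that the jar's base must rest against, at x 0, y 175 mm of jar_roller, on the inner side of the left end frame, 84 mm above the worktop. Axes as jar_roller; the face looks to -y.
- jar_middle (a point): Centre of the blue jar (46 mm diameter, 76 mm long, 0.13 to 0.21 kg) lying in the groove between the rollers, axis along the machine's y, 82 mm above the worktop, base to +y, black cap to -y. Home: 38 mm from stop_face along y. It starts 36 to 107 mm short of home, slides with friction (1 to 3 N) and stays where left. The point's z axis runs from base to cap.
- selector_axis (a point): Point on the turning axis of the speed selector at panel height (80 mm above the worktop), at x 32, y -140 mm of jar_roller; fixed to it, axes as jar_roller. Round it the panel has a small white ring at off and seven white ticks, longer with each step, 31 to 41 mm from the axis.
- pointer_nose (a point): On the nose of the selector's pointer, 26 mm from the axis, 15 mm above the panel; turns with it; its x axis points outward along the pointer. Grey pointer bar with a white line on top, 11 mm wide, standing 6 to 23 mm above the panel; nose 27 mm from the axis, tail 18 mm on the other side, round hub 24 mm diameter between, black skirt below of 43 mm diameter and 6 mm high.
- selector (a joint): Selector angle, rad, 0 at off, growing clockwise seen from above. Rests every 0.5236 (30 deg): step 1 = 0.524, step 5 = 2.618, end = step 7. At off the pointer stands 105 deg anticlockwise of the machine's +x, at step 5 45 deg clockwise of it. Starts between off and step 2, as a rule in a detent. A click takes about 0.08 N m (3 to 4 N at the nose); just past half-way it jumps on into the next detent.
- start_top (a point): Centre of the top of the round grey start button (26 mm diameter) near the front edge of the control panel, 85 mm in front of the selector's axis.
- start (a joint): Travel of the start button in m: 0 out, 0.005 fully in; a spring of about 4.5 N brings it back.
- ochre_jar: Closed sample jar, 52 mm diameter, 62 mm high, standing behind the machine; not to be disturbed. Origin: centre of its underside.
- red_jar: The same kind of jar behind the control box; not to be disturbed. Origin: centre of its underside.
- black_jar: The same kind of jar standing left of the machine; not to be disturbed. Origin: centre of its underside.
- small_weight: Check weight, 34 mm diameter, 44 mm high, standing right of the machine; not to be disturbed. Origin: centre of its underside.

How it is judged:
By the outcome, as a careful person would: the job done as asked, in the order asked, and still so for the second after the job is handed in, with the robot touching nothing.
It also fails if it takes over 58 s, if anything falls off the work surface, if the arm or the gripper's body presses on something with over 40 N, if the wrist force passes 120 N, or if a joint passes its speed limit or range.

## Working session

There is one attempt and no reset: what is moved stays moved. The work goes in short steps, Python scripts to look and compute and a shell command to move; the robot and the scene stay as the last step left them, time stands still between calls to the robot, and variables do not carry over. Pictures are saved under pics/ and viewed, at most 10 in all, crops included, and the job is handed in when it is done.

```bash
mkdir -p pics; cat > h.py <<'E'
from workcell import bot
import numpy as np, cv2
def W(cam,p):
    T=np.array(bot.calibration(cam)["pose"]); return (T@np.r_[p,1])[:3]
def pic(cam,name):
    im,d=bot.camera(cam); cv2.imwrite("pics/"+name,im[:,:,::-1]); return im,d
def px2w(cam,u,v,d):
    c=bot.calibration(cam); q=cv2.undistortPoints(np.array([[[u,v]]],float),np.array(c["intrinsics"]),np.array(c["dist"]))[0,0]
    return W(cam,[q[0]*d,-q[1]*d,-d])
def w2px(cam,p):
    c=bot.calibration(cam); q=(np.linalg.inv(np.array(c["pose"]))@np.r_[p,1])[:3]*[1,-1,-1]
    return cv2.projectPoints(q[None],np.zeros(3),np.zeros(3),np.array(c["intrinsics"]),np.array(c["dist"]))[0].ravel()
E
python3 - <<'E'
from h import *
np.set_printoptions(precision=4,suppress=True)
for cam in ("top","scene"):
    pic(cam,cam+"1.png")
    for l in ("jar_roller","stop_face","jar_middle","selector_axis","pointer_nose","start_top","ochre_jar","red_jar","black_jar","small_weight"):
        print(cam,l,[(W(cam,r["at"]),round(r["confidence"],2)) for r in bot.tip_of(l,cam)[:2]])
o=bot.get_obs(); print(o["clock"],o["eef_pos"],o["tool_rot"],o["ft_force"],bot.tcp_to_grasp)
E
```

```text
top jar_roller [(array([ 0.5271, -0.0309,  0.0038]), 0.87)]
top stop_face [(array([0.5151, 0.1437, 0.0789]), 0.9)]
top jar_middle [(array([0.5229, 0.067 , 0.0853]), 0.71)]
top selector_axis [(array([ 0.5749, -0.1663,  0.0798]), 0.55)]
top pointer_nose [(array([ 0.5892, -0.1477,  0.0968]), 0.68)]
top start_top [(array([ 0.4867, -0.1736,  0.1023]), 0.73)]
top ochre_jar [(array([ 0.6543, -0.092 , -0.0042]), 0.96)]
top red_jar [(array([ 0.6554, -0.1625,  0.0003]), 0.8), (array([ 0.5761, -0.1674,  0.0819]), 0.4)]
top black_jar [(array([ 0.5172,  0.2362, -0.0019]), 0.69)]
top small_weight [(array([ 0.5269, -0.2829,  0.0031]), 0.79)]
scene jar_roller [(array([ 0.5308, -0.0293,  0.0006]), 0.69), (array([ 0.6591, -0.1619,  0.0021]), 0.2)]
scene stop_face [(array([ 0.5729, -0.1716,  0.0827]), 0.16)]
scene jar_middle [(array([0.5247, 0.0627, 0.0833]), 0.64)]
scene selector_axis [(array([ 0.5721, -0.1675,  0.0782]), 0.86)]
scene pointer_nose [(array([ 0.5883, -0.1543,  0.0958]), 0.8)]
scene start_top [(array([ 0.4902, -0.1791,  0.1006]), 0.53)]
scene ochre_jar [(array([ 0.6591, -0.093 , -0.0015]), 0.86)]
scene red_jar [(array([ 0.6612, -0.1647,  0.0007]), 0.9)]
scene black_jar [(array([ 0.5176,  0.2359, -0.001 ]), 0.69)]
scene small_weight [(array([ 0.5345, -0.2829,  0.0002]), 0.51)]
1.1 [ 0.1309 -0.4826  0.3039] [ 0.9912  0.132  -0.      0.    ] [0.7064 0.3979 0.2428] 0.0539
```

View pics/top1.png

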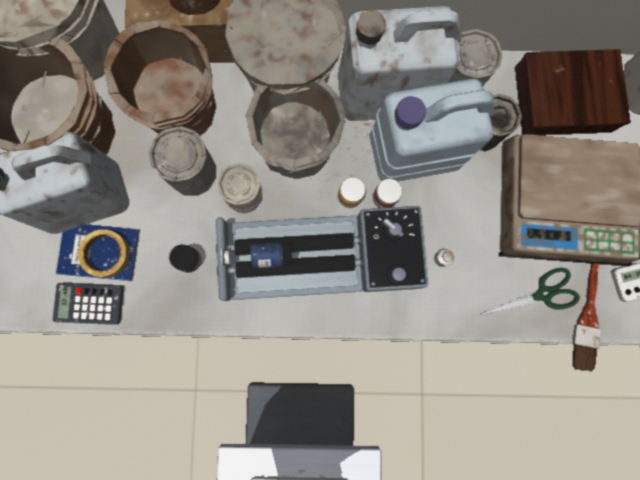

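View pics/scene1.png

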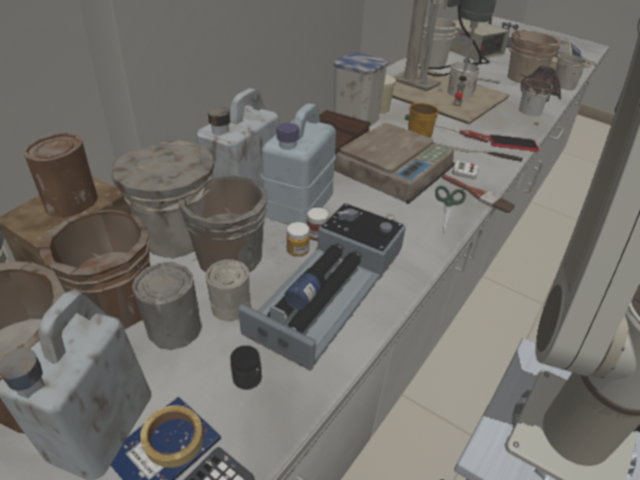

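```bash
python3 - <<'E'
from h import *
np.set_printoptions(precision=4,suppress=True)
im,d=bot.camera("top")
c=bot.calibration("top");K=np.array(c["intrinsics"]);print(K[0,0],np.array(c["pose"])[:3,3])
v,u=np.mgrid[190:320,200:450]; z=d[190:320,200:450]
q=cv2.undistortPoints(np.stack([u,v],-1).reshape(-1,1,2).astype(float),K,np.array(c["dist"])).reshape(-1,2)
zz=z.ravel(); P=np.c_[q[:,0]*zz,-q[:,1]*zz,-zz,np.ones(len(zz))]@np.array(c["pose"]).T; P=P[:,:3]
rgb=im[190:320,200:450].reshape(-1,3).astype(int)
m=(P[:,2]>.074)&(P[:,2]<.086)&(P[:,1]<-.09)&(P[:,0]<.63)
r=cv2.minAreaRect(P[m][:,:2].astype(np.float32)*1000);print("panel",r,cv2.boxPoints(r), np.median(P[m][:,2]))
m=(P[:,2]>.02)&(P[:,0]<.62)&(P[:,1]>-.25)&(P[:,1]<.19)
r=cv2.minAreaRect(P[m][:,:2].astype(np.float32)*1000);print("all",r,cv2.boxPoints(r))
b=(rgb[:,2]>rgb[:,0]+25)&(P[:,2]>.085)&(P[:,1]>-.05)
print("jar",P[b].min(0),P[b].max(0),b.sum())
a=cv2.resize(im[200:300,205:435],None,fx=3.4,fy=3.4,interpolation=cv2.INTER_CUBIC);cv2.imwrite("pics/c1.png",a[:,:,::-1])
E
```

```text
501.91994311643947 [0.4172 0.0022 1.0303]
panel ((539.6075439453125, -168.4285888671875), (158.76821899414062, 118.55168151855469), 5.133191108703613) [[ 455.2383 -116.4931]
 [ 465.8453 -234.5693]
 [ 623.9767 -220.3641]
 [ 613.3698 -102.2879]] 0.08006744219322809
all ((518.5701904296875, -29.828521728515625), (202.75103759765625, 410.92926025390625), 0.01677979715168476) [[ 417.1345  175.6064]
 [ 417.2549 -235.3228]
 [ 620.0059 -235.2634]
 [ 619.8855  175.6658]]
jar [0.4963 0.0447 0.0872] [0.5383 0.1024 0.1102] 533
```

View pics/c1.png

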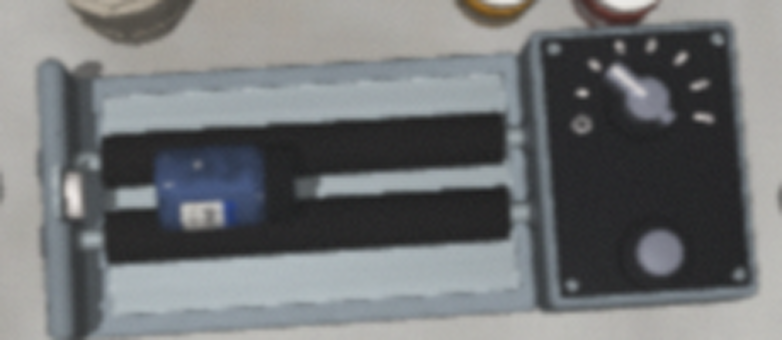

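The network, the panel rectangle and the picture agree. The machine's yaw is 5.1° and its origin is (0.527, -0.029). The pointer is at step 2: nose at crop (612,70), facing the third mark counting the ring at (582,124). The jar's base is about 42 mm short of the stop. I'll move above the groove behind the cap, gripper shut.

```bash
python3 -m jog '[0.25,0.3,0,0,0,0.35,0.25,0.3,0,0,0,0.35,0.25,0.3,0,0,0,0.35,0.25,0.3,0,0,0,0.35,0.25,0.3,0,0,0,0.35,0.25,0.3,0,0,0,0.35,0.25,0.3,0,0,0,0.35,0.25,0.3,0,0,0,0.35,0.25,0.3,0,0,0,0.35]' -1
python3 -m jog '[0.241,0.304,-0.03,0,0,0.35,0.241,0.304,-0.03,0,0,0.35,0.241,0.304,-0.03,0,0,0.35,0.241,0.304,-0.03,0,0,0.35,0.241,0.304,-0.03,0,0,0.35,0.241,0.304,-0.03,0,0,0.35,0.241,0.304,-0.03,0,0,0.35,0.241,0.304,-0.03,0,0,0.35,0.241,0.304,-0.03,0,0,0.35,0.241,0.304,-0.03,0,0,0.35]'
python3 - <<'E'
from h import *
np.set_printoptions(precision=4,suppress=True)
o=bot.get_obs(); print(o["clock"],o["eef_pos"],o["tool_rot"],o["ft_force"],o["grip_width"],o["joint_pos"])
im,d=pic("scene","s2.png")
e=np.array(o["eef_pos"])
print([w2px("scene",e-[0,0,k]) for k in (0,.06,.073,.086)])
u,v=w2px("scene",e-[0,0,.073]).astype(int)
c=cv2.resize(im[max(v-110,0):v+90,max(u-130,0):u+130],None,fx=2.5,fy=2.5); cv2.imwrite("pics/s2c.png",c[:,:,::-1]); print(u-130,v-110)
E
```

```text
clock: 1.9
eef_pos: [0.3329, -0.2397, 0.3041]
tool_rot: [0.884, 0.467, 0.001, -0.0]
ft_force: [-0.2, -0.2, 0.1]
grip_width: 0.0002
grasp_force: 0.0
clock: 2.73
eef_pos: [0.5238, 0.0009, 0.2792]
tool_rot: [0.673, 0.74, -0.001, -0.0]
ft_force: [-0.8, -1.1, 0.5]
grip_width: 0.0003
grasp_force: 0.0
2.7333 [0.5238 0.0009 0.2792] [ 0.6725  0.7401 -0.0007 -0.0003] [-0.8047 -1.1142  0.5417] 0.0003184455988401306 [ 0.002   0.3003  0.0206  1.2925 -0.0007  1.4772]
[array([328.9526, 182.7029]), array([327.2405, 211.9267]), array([326.8875, 217.9187]), array([326.5405, 223.7956])]
196 107
```

View pics/s2c.png

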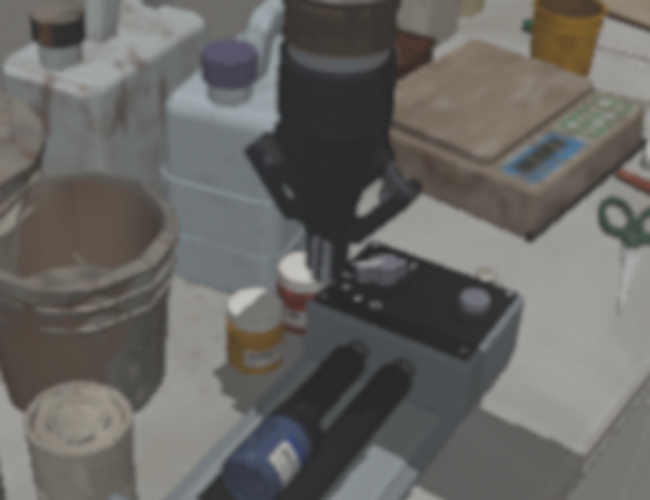

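Fingertip seen at crop (325,281), which is pixel (326,219). That matches 73 mm ahead of the TCP with the gripper shut.

```bash
python3 -m jog '[0,0,-0.05,0,0,0,0,0,-0.1,0,0,0,0,0,-0.14,0,0,0,0,0,-0.165,0,0,0,0,0,-0.165,0,0,0]'
python3 -m jog '[-0.0005,0.006,0,0,0,0,-0.001,0.012,0,0,0,0,-0.0015,0.018,0,0,0,0,-0.002,0.024,0,0,0,0,-0.0027,0.03,0,0,0,0,-0.0032,0.036,0,0,0,0,-0.0038,0.042,0,0,0,0,-0.0043,0.048,0,0,0,0,-0.0048,0.054,0,0,0,0,-0.0053,0.058,0,0,0,0]'
```

```text
clock: 3.2
eef_pos: [0.5194, -0.0012, 0.1436]
tool_rot: [0.674, 0.739, -0.003, -0.004]
ft_force: [-0.9, 0.4, -0.2]
grip_width: -0.0003
grasp_force: 0.0
clock: 4.03
eef_pos: [0.5194, 0.0477, 0.1479]
tool_rot: [0.673, 0.74, 0.0, 0.0]
ft_force: [2.0, -2.3, 0.6]
grip_width: -0.0001
grasp_force: 1.0
```

```bash
python3 -m jog '[-0.0002,0.002,0,0,0,0,-0.0004,0.004,0,0,0,0,-0.0006,0.006,0,0,0,0,-0.0008,0.008,0,0,0,0,-0.001,0.01,0,0,0,0]'; python3 - <<'E'
from h import *
np.set_printoptions(precision=4,suppress=True)
im,d=pic("top","t3.png")
for l in ("jar_middle","stop_face"): print(l,[(W("top",r["at"]),round(r["confidence"],2)) for r in bot.tip_of(l,"top")[:2]])
c=im[190:320,200:450].astype(int)
E
```

```text
clock: 4.45
eef_pos: [0.5186, 0.0551, 0.1478]
tool_rot: [0.673, 0.739, -0.0, -0.0]
ft_force: [1.5, -2.0, 1.0]
grip_width: 0.0
grasp_force: 0.9
jar_middle []
stop_face []
```

```bash
python3 -m jog '[-0.0001,0.0012,0,0,0,0,-0.0002,0.0024,0,0,0,0,-0.0003,0.0036,0,0,0,0,-0.0003,0.0036,0,0,0,0]';python3 -m jog '[-0.0001,0.0012,0,0,0,0,-0.0002,0.0024,0,0,0,0,-0.0003,0.0036,0,0,0,0,-0.0003,0.0036,0,0,0,0]'
```

```text
clock: 4.93
eef_pos: [0.5185, 0.0555, 0.1479]
tool_rot: [0.674, 0.739, -0.002, 0.002]
ft_force: [2.0, -9.4, 0.5]
grip_width: -0.0002
grasp_force: 5.0
clock: 5.27
eef_pos: [0.5184, 0.0559, 0.148]
tool_rot: [0.675, 0.738, -0.004, 0.004]
ft_force: [1.2, -17.3, 1.4]
grip_width: -0.0001
grasp_force: 9.0
```

```bash
python3 -m jog '[0,-0.015,0,0,0,0,0.001,-0.035,0,0,0,0,0.002,-0.045,0,0,0,0,0.002,-0.045,0.05,0,0,0,0.002,-0.045,0.1,0,0,0,0.002,-0.045,0.125,0,0,0,0.002,-0.045,0.125,0,0,0]'; python3 - <<'E'
from h import *
o=bot.get_obs(); q=o["tool_rot"]
from scipy.spatial.transform import Rotation as R
y=R.from_quat(q).as_matrix()[:,1]; print("tool y deg",np.degrees(np.arctan2(y[1],y[0])))
im,d=pic("top","t4.png")
for l in ("jar_middle","pointer_nose","selector_axis"): print(l,[(W("top",r["at"]),round(r["confidence"],2)) for r in bot.tip_of(l,"top")[:2]])
E
```

```text
clock: 5.85
eef_pos: [0.5222, 0.0253, 0.2533]
tool_rot: [0.673, 0.74, 0.004, 0.003]
ft_force: [0.8, 0.8, 0.2]
grip_width: 0.0001
grasp_force: 0.0
tool y deg 5.390109408083333
jar_middle []
pointer_nose [(array([ 0.59059636, -0.14850262,  0.09924251]), 0.77)]
selector_axis [(array([ 0.57567334, -0.16678184,  0.07984963]), 0.82)]
```

```bash
python3 -m jog '[0.064,-0.1925,0,0,0,0.39,0.064,-0.1925,0,0,0,0.39,0.064,-0.1925,0,0,0,0.39,0.064,-0.1925,0,0,0,0.39,0.064,-0.1925,0,0,0,0.39,0.064,-0.1925,0,0,0,0.39,0.064,-0.1925,0,0,0,0.39,0.064,-0.1925,0,0,0,0.39,0.064,-0.1925,0,0,0,0.39]'; python3 -m jog '[0,0,-0.04,0,0,0,0,0,-0.07,0,0,0,0,0,-0.09,0,0,0,0,0,-0.1,0,0,0,0,0,-0.107,0,0,0,0,0,-0.111,0,0,0,0,0,-0.111,0,0,0]'
cat > st.py <<'E'
from h import *
from scipy.spatial.transform import Rotation as R
o=bot.get_obs(); y=R.from_quat(o["tool_rot"]).as_matrix()[:,1]; print("tool y deg",np.degrees(np.arctan2(y[1],y[0])),o["clock"],o["eef_pos"],o["ft_force"])
E
python3 - <<'E'
import st
from h import *
im,d=pic("scene","s5.png")
c=cv2.resize(im[170:290,270:430],None,fx=4,fy=4); cv2.imwrite("pics/s5c.png",c[:,:,::-1])
E
```

```text
clock: 6.8
eef_pos: [0.5702, -0.129, 0.246]
tool_rot: [0.342, 0.94, -0.0, -0.002]
ft_force: [-1.0, -0.8, -0.2]
grip_width: 0.0001
grasp_force: 0.0
clock: 7.38
eef_pos: [0.5711, -0.1291, 0.1591]
tool_rot: [0.341, 0.94, 0.0, 0.0]
ft_force: [-0.7, 0.8, 0.8]
grip_width: -0.0003
grasp_force: 0.0
tool y deg 50.06891392355052 7.3833 [ 0.57109085 -0.12906406  0.15909586] [-0.69784997  0.83078377  0.79270504]
```

View pics/s5c.png

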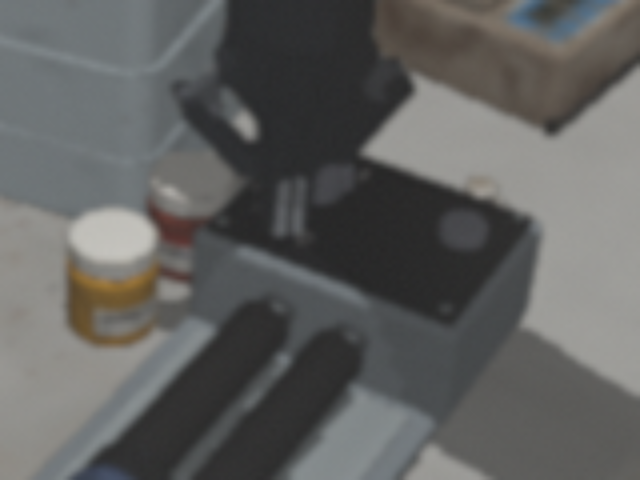

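The fingertip is beside the pointer, with the tip at crop (288,237) and the hub at (335,183). It's a little low, so I'll raise it 5 mm and work out the arc.

```bash
cat > arc.py <<'E'
from h import *
import sys
from scipy.spatial.transform import Rotation as R
S=np.array([.5735,-.1665])
def arc(phis,o=.0165,r=.029):
    ob=bot.get_obs(); p=np.array(ob["eef_pos"]); y=R.from_quat(ob["tool_rot"]).as_matrix()[:,1]; a=np.degrees(np.arctan2(y[1],y[0]))
    print("now",p.round(4),round(a,1),np.round(ob["ft_force"],1))
    for f in phis:
        t=np.radians(f); C=S+r*np.array([np.cos(t),np.sin(t)])+o*np.array([-np.sin(t),np.cos(t)])
        print(f,np.round(np.r_[(C-p[:2])/.8,np.radians(f-a)/2],4), "dz to .164",round((.164-p[2])/.8,4))
arc([float(x) for x in sys.argv[1:]])
E
python3 arc.py 50 45 40 35 32 29 26
```

```text
now [ 0.5714 -0.1292  0.1597] 50.1 [0.  0.1 0.4]
50.0 [ 0.0101 -0.0056 -0.0006] dz to .164 0.0053
45.0 [ 0.0137 -0.0064 -0.0443] dz to .164 0.0053
40.0 [ 0.0171 -0.0075 -0.0879] dz to .164 0.0053
35.0 [ 0.0205 -0.0089 -0.1315] dz to .164 0.0053
32.0 [ 0.0224 -0.0099 -0.1577] dz to .164 0.0053
29.0 [ 0.0243 -0.011  -0.1839] dz to .164 0.0053
26.0 [ 0.0262 -0.0122 -0.2101] dz to .164 0.0053
```

```bash
python3 -m jog '[0,0,0.006,0,0,0,0.005,-0.003,0.006,0,0,0,0.01,-0.0056,0.006,0,0,0,0.0137,-0.0064,0.006,0,0,-0.044,0.0171,-0.0075,0.006,0,0,-0.088,0.0188,-0.0082,0.006,0,0,-0.11,0.0188,-0.0082,0.006,0,0,-0.11]'; python3 arc.py 35 32 29 26; python3 - <<'E'
from h import *
bot.camera("scene"); bot.camera("top")
for cam in ("scene","top"):
  for l in ("pointer_nose",): print(l,[(W(cam,r["at"]),round(r["confidence"],2)) for r in bot.tip_of(l,cam)[:2]])
E
```

```text
clock: 8.02
eef_pos: [0.5866, -0.1357, 0.1645]
tool_rot: [0.443, 0.897, 0.0, 0.0]
ft_force: [-0.9, 0.0, 1.0]
grip_width: 0.0002
grasp_force: 0.9
now [ 0.5866 -0.1357  0.1645] 37.4 [-0.9  0.   1. ]
35.0 [ 0.0015 -0.0008 -0.0213] dz to .164 -0.0006
32.0 [ 0.0035 -0.0018 -0.0474] dz to .164 -0.0006
29.0 [ 0.0054 -0.0028 -0.0736] dz to .164 -0.0006
26.0 [ 0.0072 -0.004  -0.0998] dz to .164 -0.0006
pointer_nose [(array([ 0.59613623, -0.15558925,  0.0970576 ]), 0.63), (array([0.51946531, 0.1418914 , 0.07945832]), 0.5)]
pointer_nose []
```

```bash
python3 -m jog '[0.002,-0.001,0,0,0,-0.026,0.0041,-0.0021,0,0,0,-0.056,0.0041,-0.0021,0,0,0,-0.056]'; python3 -m jog '[0.002,-0.0011,0,0,0,-0.026,0.0036,-0.002,0,0,0,-0.05,0.0036,-0.002,0,0,0,-0.05]'; python3 arc.py 20 15 10 5 2 -1 -5; python3 - <<'E'
from h import *
im,d=pic("scene","s6.png")
for cam in ("scene",):
  for l in ("pointer_nose",): print(l,[(W(cam,r["at"]),round(r["confidence"],2)) for r in bot.tip_of(l,cam)[:2]])
c=cv2.resize(im[170:290,270:430],None,fx=4,fy=4); cv2.imwrite("pics/s6c.png",c[:,:,::-1])
E
```

```text
clock: 8.47
eef_pos: [0.5898, -0.1375, 0.1641]
tool_rot: [0.492, 0.871, 0.0, 0.0]
ft_force: [0.5, 1.3, 0.1]
grip_width: 0.0005
grasp_force: 0.4
clock: 8.72
eef_pos: [0.5924, -0.1395, 0.1639]
tool_rot: [0.535, 0.845, -0.0, 0.0]
ft_force: [0.9, 0.4, 0.1]
grip_width: 0.0001
grasp_force: 0.0
now [ 0.5924 -0.1395  0.1639] 25.4 [0.9 0.4 0.1]
20.0 [ 0.0034 -0.002  -0.0468] dz to .164 0.0001
15.0 [ 0.0061 -0.0045 -0.0905] dz to .164 0.0001
10.0 [ 0.0085 -0.0072 -0.1341] dz to .164 0.0001
5.0 [ 0.0107 -0.0101 -0.1777] dz to .164 0.0001
2.0 [ 0.0119 -0.0119 -0.2039] dz to .164 0.0001
-1.0 [ 0.013  -0.0138 -0.2301] dz to .164 0.0001
-5.0 [ 0.0143 -0.0164 -0.265 ] dz to .164 0.0001
pointer_nose []
```

View pics/s6c.png

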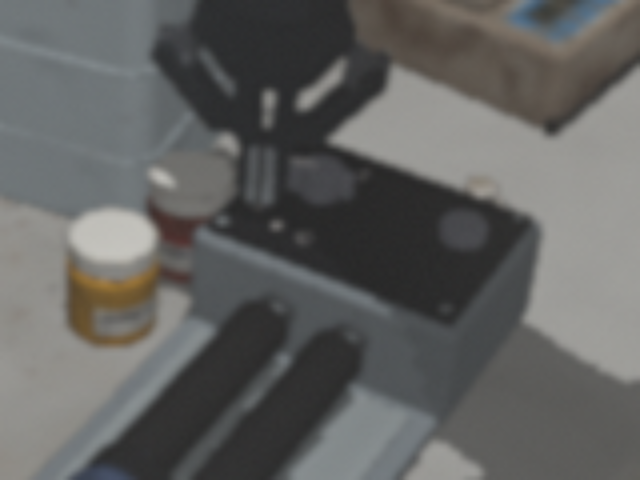

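The finger is at crop (260,190) with no load, and the nose at about (295,165) points back. The pointer has jumped to step 3. On to step 4.

```bash
python3 -m jog '[0.0034,-0.002,0,0,0,-0.047,0.0061,-0.0045,0,0,0,-0.09,0.0073,-0.0058,0,0,0,-0.112,0.0085,-0.0072,0,0,0,-0.134,0.0085,-0.0072,0,0,0,-0.134]'; python3 arc.py 8 5 2 -1 -4
```

```text
clock: 9.23
eef_pos: [0.5987, -0.1444, 0.1638]
tool_rot: [0.643, 0.766, 0.0, -0.001]
ft_force: [-0.8, 3.0, 1.2]
grip_width: 0.0001
grasp_force: 1.3
now [ 0.5987 -0.1444  0.1638] 10.0 [-0.8  3.   1.2]
8.0 [ 0.0015 -0.0022 -0.0178] dz to .164 0.0002
5.0 [ 0.0028 -0.004  -0.044 ] dz to .164 0.0002
2.0 [ 0.004  -0.0058 -0.0701] dz to .164 0.0002
-1.0 [ 0.0051 -0.0077 -0.0963] dz to .164 0.0002
-4.0 [ 0.0061 -0.0096 -0.1225] dz to .164 0.0002
```

```bash
python3 -m jog '[0.0028,-0.004,0,0,0,-0.044,0.004,-0.0058,0,0,0,-0.07,0.004,-0.0058,0,0,0,-0.07]'; python3 -m jog '[0.0011,-0.0019,0,0,0,-0.026,0.0011,-0.0019,0,0,0,-0.026]'; python3 arc.py -4 -7 -10 -15 -20 -22 -24 -26 -28 -30
```

```text
clock: 9.48
eef_pos: [0.6024, -0.1495, 0.1639]
tool_rot: [0.694, 0.72, 0.0, 0.0]
ft_force: [0.1, 1.4, -0.3]
grip_width: -0.0002
grasp_force: 0.6
clock: 9.65
eef_pos: [0.6032, -0.1512, 0.164]
tool_rot: [0.713, 0.701, -0.0, 0.0]
ft_force: [0.9, 1.0, -0.6]
grip_width: -0.0003
grasp_force: 0.2
now [ 0.6032 -0.1512  0.164 ] -0.9 [ 0.9  1.  -0.6]
-4.0 [ 0.0005 -0.0011 -0.0268] dz to .164 0.0001
-7.0 [ 0.0014 -0.0031 -0.053 ] dz to .164 0.0001
-10.0 [ 0.0022 -0.0051 -0.0792] dz to .164 0.0001
-15.0 [ 0.0032 -0.0086 -0.1228] dz to .164 0.0001
-20.0 [ 0.004  -0.0122 -0.1665] dz to .164 0.0001
-22.0 [ 0.0042 -0.0136 -0.1839] dz to .164 0.0001
-24.0 [ 0.0044 -0.0151 -0.2014] dz to .164 0.0001
-26.0 [ 0.0045 -0.0165 -0.2188] dz to .164 0.0001
-28.0 [ 0.0046 -0.018  -0.2363] dz to .164 0.0001
-30.0 [ 0.0046 -0.0194 -0.2537] dz to .164 0.0001
```

```bash
python3 -m jog '[0.0014,-0.0031,0,0,0,-0.053,0.0014,-0.0031,0,0,0,-0.053]'; python3 -m jog '[0.0008,-0.002,0,0,0,-0.026,0.0018,-0.0055,0,0,0,-0.07,0.0026,-0.0091,0,0,0,-0.113,0.0026,-0.0091,0,0,0,-0.113]';  python3 arc.py -22 -24 -26 -28 -30 -32
```

```text
clock: 9.82
eef_pos: [0.6041, -0.154, 0.1639]
tool_rot: [0.749, 0.662, -0.0, 0.0]
ft_force: [-0.5, -0.5, 0.7]
grip_width: -0.0001
grasp_force: 0.0
clock: 10.15
eef_pos: [0.6061, -0.1605, 0.1638]
tool_rot: [0.819, 0.574, 0.0, -0.0]
ft_force: [0.3, 1.5, 0.6]
grip_width: -0.0001
grasp_force: 1.0
now [ 0.6061 -0.1605  0.1638] -19.9 [0.3 1.5 0.6]
-22.0 [ 0.0006 -0.0019 -0.0184] dz to .164 0.0002
-24.0 [ 0.0008 -0.0034 -0.0358] dz to .164 0.0002
-26.0 [ 0.0009 -0.0048 -0.0533] dz to .164 0.0002
-28.0 [ 0.0009 -0.0063 -0.0707] dz to .164 0.0002
-30.0 [ 0.001  -0.0077 -0.0882] dz to .164 0.0002
-32.0 [ 0.0009 -0.0092 -0.1056] dz to .164 0.0002
```

```bash
python3 -m jog '[0.0008,-0.0034,0,0,0,-0.036,0.0009,-0.0048,0,0,0,-0.053,0.0009,-0.0048,0,0,0,-0.053]'; python3 -m jog '[0,-0.0015,0,0,0,-0.0175,0,-0.0015,0,0,0,-0.0175]';  python3 -m jog '[0,-0.0014,0,0,0,-0.0175,0,-0.0014,0,0,0,-0.0175]'; python3 arc.py -32; python3 - <<'E'
from h import *
im,d=pic("scene","s7.png")
c=cv2.resize(im[170:290,270:430],None,fx=4,fy=4); cv2.imwrite("pics/s7c.png",c[:,:,::-1])
E
```

```text
clock: 10.4
eef_pos: [0.6068, -0.1643, 0.1639]
tool_rot: [0.847, 0.531, 0.0, -0.0]
ft_force: [-0.4, 1.6, -0.4]
grip_width: -0.0001
grasp_force: 0.7
clock: 10.57
eef_pos: [0.6069, -0.1657, 0.1639]
tool_rot: [0.857, 0.516, -0.0, 0.0]
ft_force: [0.1, 0.9, 0.3]
grip_width: -0.0001
grasp_force: 0.6
clock: 10.73
eef_pos: [0.6069, -0.167, 0.1639]
tool_rot: [0.866, 0.5, -0.0, 0.0]
ft_force: [1.3, 0.7, -0.0]
grip_width: -0.0
grasp_force: 0.4
now [ 0.6069 -0.167   0.1639] -30.0 [ 1.3  0.7 -0. ]
-32.0 [-0.0001 -0.001  -0.0177] dz to .164 0.0002
```

View pics/s7c.png

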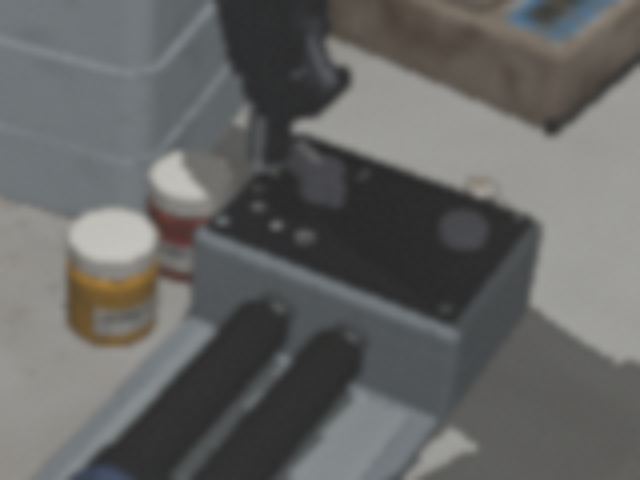

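Hard to tell from this view: the nose is at crop (303,150), pointing up. I'll nudge 3° more, then back off, lift and look.

```bash
python3 -m jog '[-0.0001,-0.002,0,0,0,-0.026,-0.0001,-0.002,0,0,0,-0.026]'; python3 -m jog '[0.005,0.01,0,0,0,0,0.008,0.015,0,0,0,0,0.008,0.015,0.05,0,0,0,0.008,0.015,0.1,0,0,0,-0.05,0.1,0.12,0,0,0,-0.1,0.15,0.12,0,0,0,-0.1,0.15,0.12,0,0,0]'; python3 - <<'E'
from h import *
im,d=pic("top","t8.png")
for l in ("jar_middle","stop_face","pointer_nose","selector_axis","start_top"): print(l,[(W("top",r["at"]),round(r["confidence"],2)) for r in bot.tip_of(l,"top")[:1]])
a=cv2.resize(im[200:300,205:435],None,fx=3.4,fy=3.4,interpolation=cv2.INTER_CUBIC);cv2.imwrite("pics/t8c.png",a[:,:,::-1])
E
```

```text
clock: 10.95
eef_pos: [0.6068, -0.1688, 0.1639]
tool_rot: [0.879, 0.477, -0.0, 0.0]
ft_force: [-0.9, 0.4, 0.8]
grip_width: -0.0
grasp_force: 0.0
clock: 11.53
eef_pos: [0.5364, -0.0584, 0.2599]
tool_rot: [0.879, 0.477, 0.001, 0.001]
ft_force: [1.3, 1.3, -0.5]
grip_width: 0.0002
grasp_force: 0.0
jar_middle [(array([0.5174973 , 0.10935003, 0.08430675]), 0.83)]
stop_face [(array([0.51422674, 0.14146411, 0.08303031]), 0.63)]
pointer_nose []
selector_axis []
start_top []
```

View pics/t8c.png

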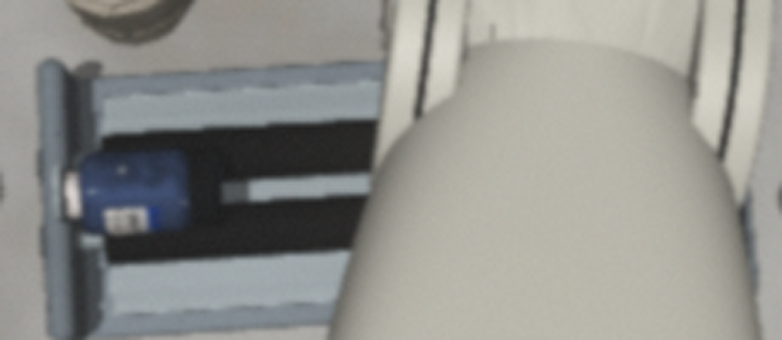

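The jar's base, at crop (80,190), touches the white stop at (72,192). The arm hides the panel, so I'll move it aside.

```bash
python3 -m jog '[-0.05,0.3,0.02,0,0,0,-0.05,0.3,0.02,0,0,0,-0.05,0.3,0.02,0,0,0,-0.05,0.3,0.02,0,0,0,-0.05,0.3,0.02,0,0,0,-0.05,0.3,0.02,0,0,0,-0.05,0.3,0.02,0,0,0]'; python3 - <<'E'
from h import *
im,d=pic("top","t9.png")
for l in ("jar_middle","stop_face","pointer_nose","selector_axis","start_top"): print(l,[(W("top",r["at"]),round(r["confidence"],2)) for r in bot.tip_of(l,"top")[:1]])
bot.camera("scene")
for l in ("pointer_nose","selector_axis","start_top"): print(l,[(W("scene",r["at"]),round(r["confidence"],2)) for r in bot.tip_of(l,"scene")[:1]])
a=cv2.resize(im[200:300,350:440],None,fx=6,fy=6,interpolation=cv2.INTER_CUBIC);cv2.imwrite("pics/t9c.png",a[:,:,::-1])
import st
E
```

```text
clock: 12.42
eef_pos: [0.4969, 0.1859, 0.275]
tool_rot: [0.878, 0.479, 0.001, -0.001]
ft_force: [0.3, -0.0, 0.1]
grip_width: -0.0
grasp_force: 0.0
jar_middle [(array([0.51791992, 0.10628593, 0.08109231]), 0.85)]
stop_face [(array([0.51359597, 0.14565506, 0.08316468]), 0.78)]
pointer_nose [(array([ 0.58887616, -0.18379215,  0.09776597]), 0.68)]
selector_axis [(array([ 0.57749464, -0.16928336,  0.08247361]), 0.57)]
start_top [(array([ 0.48755163, -0.17237398,  0.10173919]), 0.7)]
pointer_nose [(array([ 0.59252439, -0.19050791,  0.10004947]), 0.57)]
selector_axis [(array([ 0.57360827, -0.17397399,  0.08147934]), 0.92)]
start_top [(array([ 0.4904325 , -0.17712787,  0.09866378]), 0.52)]
tool y deg -33.23200106854754 12.9167 [0.4966229  0.17936091 0.27467498] [ 0.58763552 -0.05193293  0.55142573]
```

View pics/t9c.png

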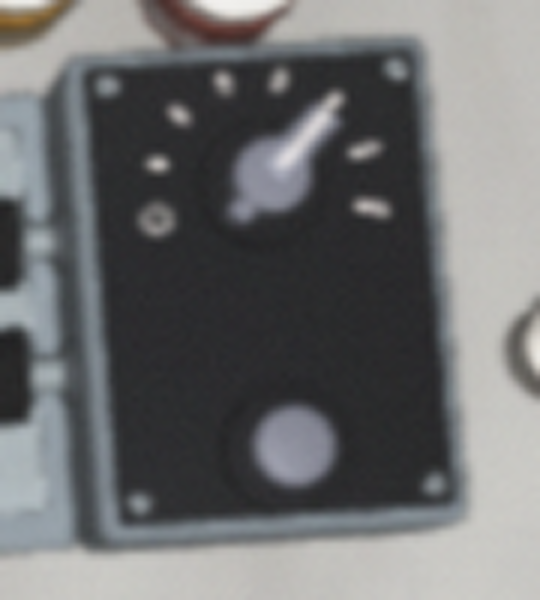

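The nose rests on the fifth tick, at crop (340,100), and the jar is home. Now the start button, at crop (294,445).

```bash
python3 -m jog '[-0.0108,-0.4418,-0.03,0,0,0,-0.0108,-0.4418,-0.03,0,0,0,-0.0108,-0.4418,-0.03,0,0,0,-0.0108,-0.4418,-0.03,0,0,0,-0.0108,-0.4418,-0.03,0,0,0,-0.0108,-0.4418,-0.03,0,0,0,-0.0108,-0.4418,-0.075,0,0,0,-0.0108,-0.4418,-0.075,0,0,0,-0.0108,-0.4418,-0.075,0,0,0,-0.0108,-0.4418,-0.075,0,0,0]'; python3 -m jog '[0,0,-0.01,0,0,0,0,0,-0.01,0,0,0]'; python3 st.py
```

```text
clock: 13.75
eef_pos: [0.4858, -0.1778, 0.2123]
tool_rot: [0.881, 0.473, -0.002, -0.0]
ft_force: [0.0, -0.3, -0.2]
grip_width: 0.0001
grasp_force: 0.0
clock: 13.92
eef_pos: [0.4869, -0.1729, 0.2055]
tool_rot: [0.88, 0.476, -0.001, -0.001]
ft_force: [0.6, 0.1, -0.4]
grip_width: 0.0001
grasp_force: 0.0
tool y deg -33.17182151682605 13.9167 [ 0.48690344 -0.17290183  0.20549633] [ 0.57972407  0.06703652 -0.35186937]
```

```bash
python3 -m jog '[0,0,-0.02,0,0,0,0,0,-0.034,0,0,0,0,0,-0.037,0,0,0,0,0,-0.037,0,0,0]'; python3 -m jog '[0,0,-0.0025,0,0,0,0,0,-0.005,0,0,0,0,0,-0.005,0,0,0]'; python3 -m jog '[0,0,-0.0025,0,0,0,0,0,-0.005,0,0,0,0,0,-0.005,0,0,0]'
```

```text
clock: 14.25
eef_pos: [0.4873, -0.1716, 0.1767]
tool_rot: [0.879, 0.477, -0.0, -0.001]
ft_force: [0.3, -0.1, -0.0]
grip_width: -0.0001
grasp_force: 0.0
clock: 14.5
eef_pos: [0.4882, -0.1727, 0.1737]
tool_rot: [0.879, 0.477, 0.001, 0.0]
ft_force: [0.5, 0.8, 1.4]
grip_width: -0.0
grasp_force: 0.6
clock: 14.75
eef_pos: [0.4883, -0.1728, 0.1695]
tool_rot: [0.879, 0.476, 0.001, 0.0]
ft_force: [1.4, 1.9, 3.1]
grip_width: 0.0002
grasp_force: 1.9
```

```bash
python3 -m jog '[0,0,-0.0025,0,0,0,0,0,-0.005,0,0,0,0,0,-0.005,0,0,0]'; python3 -m jog '[0,0,-0.0025,0,0,0,0,0,-0.0025,0,0,0,0,0,-0.0025,0,0,0]'
```

```text
clock: 15.0
eef_pos: [0.4883, -0.1729, 0.1684]
tool_rot: [0.879, 0.476, 0.001, 0.001]
ft_force: [-4.6, 4.8, 20.3]
grip_width: 0.0001
grasp_force: 10.1
clock: 15.25
eef_pos: [0.4883, -0.1729, 0.1681]
tool_rot: [0.879, 0.476, 0.002, 0.001]
ft_force: [-8.9, 5.6, 31.4]
grip_width: 0.0005
grasp_force: 15.7
```

Bottomed out at 31 N. Releasing and clearing away.

```bash
python3 -m jog '[0,0,0.01,0,0,0,0,0,0.03,0,0,0,0,0,0.07,0,0,0,0,0,0.12,0,0,0,0,0,0.12,0,0,0]'; python3 -m jog '[-0.05,0.4,0.03,0,0,0,-0.05,0.4,0.03,0,0,0,-0.05,0.4,0.03,0,0,0,-0.05,0.4,0.03,0,0,0,-0.05,0.4,0.03,0,0,0,-0.05,0.4,0.03,0,0,0,-0.05,0.4,0.03,0,0,0,-0.05,0.4,0.03,0,0,0,-0.05,0.4,0.03,0,0,0,-0.05,0.4,0.03,0,0,0]'; python3 - <<'E'
from h import *
im,d=pic("top","t10.png")
for l in ("jar_middle","stop_face","pointer_nose","start_top"): print(l,[(W("top",r["at"]),round(r["confidence"],2)) for r in bot.tip_of(l,"top")[:1]])
a=cv2.resize(im[190:310,150:460],None,fx=2.5,fy=2.5,interpolation=cv2.INTER_CUBIC);cv2.imwrite("pics/t10c.png",a[:,:,::-1])
E
```

```text
clock: 15.67
eef_pos: [0.4904, -0.1744, 0.2662]
tool_rot: [0.879, 0.476, 0.004, 0.005]
ft_force: [1.4, -0.2, 1.5]
grip_width: 0.0003
grasp_force: 0.0
clock: 16.5
eef_pos: [0.4473, 0.1482, 0.2827]
tool_rot: [0.878, 0.478, -0.0, 0.0]
ft_force: [1.4, -0.4, 0.5]
grip_width: -0.0003
grasp_force: 0.0
jar_middle [(array([0.51698447, 0.10585251, 0.08500984]), 0.82)]
stop_face [(array([0.51148685, 0.14522371, 0.08388965]), 0.7)]
pointer_nose [(array([ 0.58998352, -0.1850458 ,  0.09875192]), 0.58)]
start_top [(array([ 0.48753843, -0.17273812,  0.10336006]), 0.62)]
```

View pics/t10c.png

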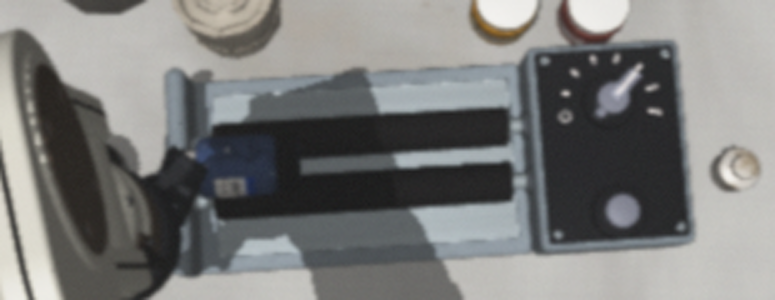

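The pointer is at step 5 (crop (637,68)), the button is out (622,210), the jar is home (235,165), and the weight and jars look unmoved. Handing in.

```bash
python3 -c "
from workcell import bot
print(bot.job_done())"
```

```text
the job is handed in; nothing more can be done
None
```

The job is handed in at about 16.5 s of the 58 s: the jar's base is against the stop, the selector rests at step five, and the start button was then pressed fully in and came back out; the ochre and red jars and the weight look untouched, and the black jar was out of the last picture but nothing was moved near it.

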